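# Teach the inspection camera its row of relays

### The arm

A 6-joint arm with a two-finger parallel gripper is mounted at the origin on the work surface. World frame = base frame: x ahead of the robot, y to its left, z up, the work surface at z = 0. Lengths are in m, angles in rad, forces in N, time in s.
With the tool pointing down it reaches from about 0.375 to 0.9 m from the base axis. Payload 3.1 kg.
Tool frame: the origin (TCP) lies at the very end of the fingers, on their centre line; the grasp point (between the pads) lies 19 mm behind it (manip.hold_point_z is the distance from the TCP to the grasp point, in m); y points along the fingers, z is the direction in which the jaws open and shut, and the axes are right-handed (so a half turn about y gives the same grasp; the last joint's range is limited). The gripper opens to 85 mm and grips with 20 to 120 N. Pads are 22 mm wide; open, the fingers measure 114 mm over their backs; the gripper's body (76 mm by 85 mm) begins 54 mm behind the grasp point. The pads swing forward as they close: fully open they stand 13 mm farther back than shut.
Start: joints at [-1.302, 0.527, 1.433, -0, 1.181, -0.178], TCP at [0.271, -0.563, 0.231] pointing down, gripper open.
Joint ranges: [-3.08, 3.08], [-0.75, 2.2], [0.22, 2.44], [-1.43, 4.57], [0, 2.65], [-2.85, 2.85]. Speed limits (rad/s): [2.79, 2.79, 3.14, 3.14, 3.14, 3.14].

### API

Orientations are given as a unit quaternion [x, y, z, w].
In Python, from station import manip, eyes, workorder gives the robot as it stands. The module is installed in compiled form; this text tells all that it offers.
- The arm moves only by the shell command python3 -m jog 'ROWS' [OPENING] [FORCE]. ROWS is JSON, a list of rows, each a list of 2 entries, a list of its own where there are three numbers: the shift along the tool's x, y, z in cm, then the turn about the tool's y in rad. A call has 1 to 20 rows; each row is the pose to reach, as a shift and turn from the pose commanded when the call began, along the tool's axes at that moment; what a row does not reach only later rows make up. A row lasts 1/12 s, in which the tool goes at most 41.7 mm and 7.16 degrees, less where a joint would pass 70% of its speed; a pose out of reach is approached as far as the arm can. A call with a gripper value outside its range is refused whole. OPENING is the finger opening in cm, from 0 to 8.54, set as the call begins (- or left out, the last holds). The fingers move at their own pace and stop on an object; FORCE is the grip in N (left out, the last holds). Time passes only in rows, so rows that repeat a pose let the fingers close. It gives the time, the measured TCP pose, the force and the opening at its end, in the units of the state.
- manip.sense(): the state, without advancing time (a new reading comes with each control period).
- eyes.snapshot(name): name is "scene" or "top"; returns a dict with "frame" (384x512x3 uint8, red, green, blue), "vfov" (degrees; the focal length in pixels is half the picture's height over the tangent of half this angle, whatever the lens; pixels are square), "cx", "cy" (the principal point, pixels), "k1" (the pictures are not rectified: a ray, as slopes to the right and down, at radius r is drawn at 1 + k1 r^2 times it, then the intrinsics apply), "rvec" (rotation vector, rad) and "tvec" (3), from world to camera coordinates, as OpenCV has them. Camera axes: x right, y down, z forward; pixel columns grow to the right and rows downward; lengths in m; the calibration is good to about 2 mm. A picture is of the moment at which its call begins. There is no depth.
- workorder.sign_off(): hands the job in, once; it reports no verdict.
The state is a dict: "t": time; "q": joint angles; "qd": joint speeds; "tau": joint torques, N m; "tcp_pos": TCP position; "tool_rot": TCP orientation; "force": force on the tool from outside, world axes, zero at the start; "ft_torque": the same for the moment, N m; "finger_gap": opening from 0.0 (shut) to 1.0 (fully open).
Only numpy, scipy, OpenCV 4.12 (cv2) and the standard library are available. Lean on these libraries where they do the work, as an engineer would, in place of code of your own. Each camera call takes 0.05 s, during which the arm holds its last target. There are 200 camera calls.

### The job

Line the three orange relays up on the three outlined places of the inspection plate, one on each, squarely and pushed up against the aluminium fence. Then take the yellow stylus from the tool stand, reach its brass tip through the steel-ringed hole of the line controller and hold the recessed blue teach button fully down, without forcing it; finish like that, still gripping the stylus and holding the button down. Do not press teach before the row is right, do not press the green start button, and leave the other things where they are.

Things in the scene. Friction and masses are not known exactly. Their poses are not given: they have to be found in the camera images.
- nest: fixed inspection plate, dark steel, 190 x 290 x 12 mm; origin under its centre, x towards its aluminium fence (away from the robot), y left along the row. The fence is 14 mm high (top 26 mm above the table), its face to the robot at x +50 mm. Behind its left end a post (x +185, y +105, 237 mm high) carries a blue camera that reaches forward to x +100, y +40 mm, 145 mm above the table.
- place_left (a point): centre of the left outlined place (white lines, 30 mm wide along y, 37 mm deep), at height 12 mm on the plate's top, axes as the plate; this is where the origin of a relay lies when it stands on the place squarely with one short end against the fence. The places are 80 mm apart.
- place_middle (a point): centre of the middle outlined place (white lines, 30 mm wide along y, 37 mm deep), at height 12 mm on the plate's top, axes as the plate; this is where the origin of a relay lies when it stands on the place squarely with one short end against the fence. The places are 80 mm apart.
- place_right (a point): centre of the right outlined place (white lines, 30 mm wide along y, 37 mm deep), at height 12 mm on the plate's top, axes as the plate; this is where the origin of a relay lies when it stands on the place squarely with one short end against the fence. The places are 80 mm apart.
- relay0: relay, an orange plastic block on a black foot, 34 x 24 x 20 mm high (x, y, z), about 26 g, loose on the plate; origin at the centre of its underside, x along its 34 mm length. It belongs with a short end (either one) against the fence. All three are alike; any relay may go on any place.
- relay1: relay, an orange plastic block on a black foot, 34 x 24 x 20 mm high (x, y, z), about 26 g, loose on the plate; origin at the centre of its underside, x along its 34 mm length. It belongs with a short end (either one) against the fence. All three are alike; any relay may go on any place.
- relay2: relay, an orange plastic block on a black foot, 34 x 24 x 20 mm high (x, y, z), about 26 g, loose on the plate; origin at the centre of its underside, x along its 34 mm length. It belongs with a short end (either one) against the fence. All three are alike; any relay may go on any place.
- controller: line controller, a fixed flat-topped box 170 x 130 x 60 mm high (x, y, z); origin under its centre. White panel with the steel-ringed teach hole at x -45, y +30 mm, a green start button at x +45, y -33 mm (its top 80 mm above the table), a red emergency-stop mushroom at x +50, y +32 mm (top 87 mm above the table), lamps and a small display.
- teach_mouth (a point): centre of the teach hole at the level of the panel, 60 mm above the table; z up. The hole is round, 16 mm in diameter, and goes straight down; a flat steel ring, 27 mm in diameter and 1 mm thick, surrounds it.
- teach_cap (a point): centre of the top of the blue teach button, 13 mm in diameter, which lies at the bottom of the hole 12 mm below the panel when not pressed; it moves down with the button.
- teach_button (a joint): travel of the teach button in m: 0 up, 0.005 fully down. It is on a spring: it starts to give at 2.5 N, needs 5 N to be fully down at its hard stop, and springs back when let go.
- start_button (a joint): travel of the green start button in m: 0 up, 0.004 fully down; leave it alone.
- stand: tool stand, a black block 200 x 56 x 45 mm high (x, y, z) on a low aluminium foot, fixed; origin under its centre. Three sockets, 9.5 mm square and 43 mm deep, along its x axis at -65, 0 and +65 mm, a tool in each.
- stylus: stylus standing tip down in one of the stand's three sockets: round yellow handle 15 mm in diameter, 40 to 125 mm above the tip, with thin black rings near its lower end; below it a brass rod 6 mm in diameter, 40 mm long. 45 g. Origin at the end of the tip, z up along its axis; the handle's underside rests on the stand, the tip 5 mm and the handle's top 130 mm above the table.
- driver_red: red-handled driver standing upright in the stand, point down; otherwise the same shape and size as the stylus; leave it.
- driver_blue: blue-handled driver standing upright in the stand, point down; otherwise the same shape and size as the stylus; leave it.
- tape_roll: roll of cream tape lying flat, 90 mm in diameter and 24 mm high; origin under its centre; leave it.
- cleaner: white bottle with a blue cap, 52 mm in diameter and 130 mm high; origin under its centre; leave it.
- reel: blue component reel lying flat, 180 mm in diameter and 16 mm high; origin under its centre; leave it.
- spares_bin: grey open bin of spare relays, 160 x 100 x 45 mm high; origin under its centre; leave it.
- calculator: grey pocket calculator with black and orange keys, 140 x 78 x 17 mm high; origin under its centre; leave it.

How it is judged:
By the outcome, as a careful person would: the job done as asked, in the order asked, and still so for the second after the job is handed in, while the arm keeps its last pose, push and grip.
It also fails if it takes over 72 s, if anything falls off the work surface, if the arm or the gripper's body presses on something with over 40 N, if the wrist force passes 120 N, or if a joint passes its speed limit or range.

## Working session

There is one attempt and no reset: what is moved stays moved. The work goes in short steps, Python scripts to look and compute and a shell command to move; the robot and the scene stay as the last step left them, time stands still between calls to the robot, and variables do not carry over. Pictures are saved under pics/ and viewed, about 8 in all and at most 12, crops included, and the job is handed in when it is done.

```bash
mkdir -p pics; ls; python3 - <<'E'
from station import manip, eyes
import cv2,numpy as np
print(manip.sense(), manip.hold_point_z)
for n in("scene","top"):
    s=eyes.snapshot(n); cv2.imwrite(f"pics/{n}0.png",s["frame"][:,:,::-1]); print(n,{k:v for k,v in s.items() if k!="frame"})
E
```

```text
pics
{'t': 0.0, 'q': array([-1.30147167e+00,  5.28478035e-01,  1.43390016e+00, -3.31232975e-05,
        1.18140856e+00, -1.78493408e-01]), 'qd': array([ 0.0003126 , -0.00077784,  0.00077822, -0.00142695, -0.00034075,
       -0.00013972]), 'tau': array([ 8.91307136e-04, -4.42349446e+01, -1.78028226e+01, -1.08931126e-04,
        8.42567504e-03,  1.91061366e-05]), 'tcp_pos': array([ 0.27045223, -0.56265582,  0.23032702]), 'tool_rot': array([-0.15705823,  0.69022826, -0.68867938,  0.15696616]), 'force': array([-0.4856458 ,  0.47171196, -0.38562843]), 'ft_torque': array([ 0.01387822, -0.05443407,  0.05654435]), 'finger_gap': 1.000129205531113} 0.0187
scene {'vfov': 44.086883719018736, 'cx': 259.52169683473903, 'cy': 188.21188779594485, 'k1': -0.16365387576676982, 'rvec': array([ 2.27573281,  1.11821122, -0.37483527]), 'tvec': array([-0.35229271, -0.33559188,  1.82244828])}
top {'vfov': 50.39697920418786, 'cx': 256.82820186001254, 'cy': 187.8053959361252, 'k1': -0.13774556171660152, 'rvec': array([ 2.17179723, -2.17976044,  0.09518702]), 'tvec': array([0.0190737 , 0.5929441 , 1.47134193])}
```

```bash
python3 - <<'E'
import cv2
for n in("scene","top"):
    i=cv2.imread(f"pics/{n}0.png"); cv2.imwrite(f"pics/{n}0b.png",cv2.resize(i,(800,600),interpolation=cv2.INTER_CUBIC))
E
```

```text
(no output)
```

View pics/scene0b.png

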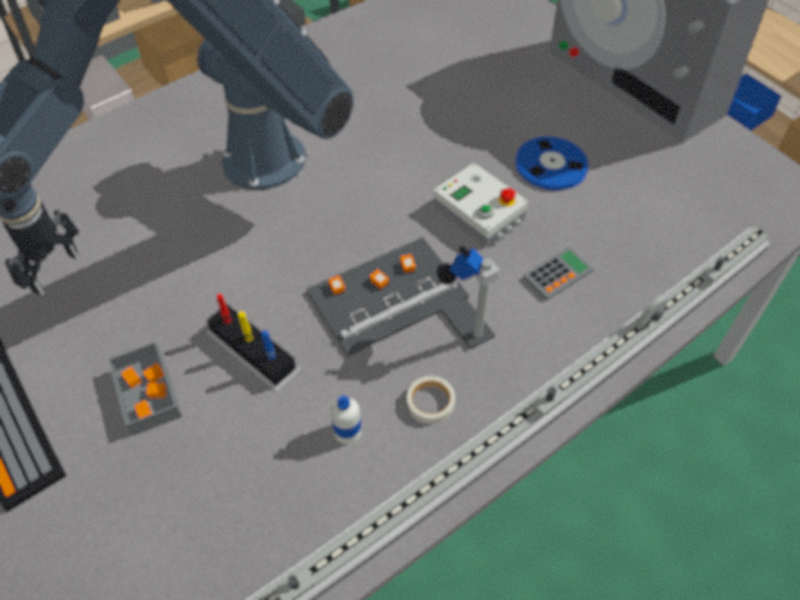

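View pics/top0b.png

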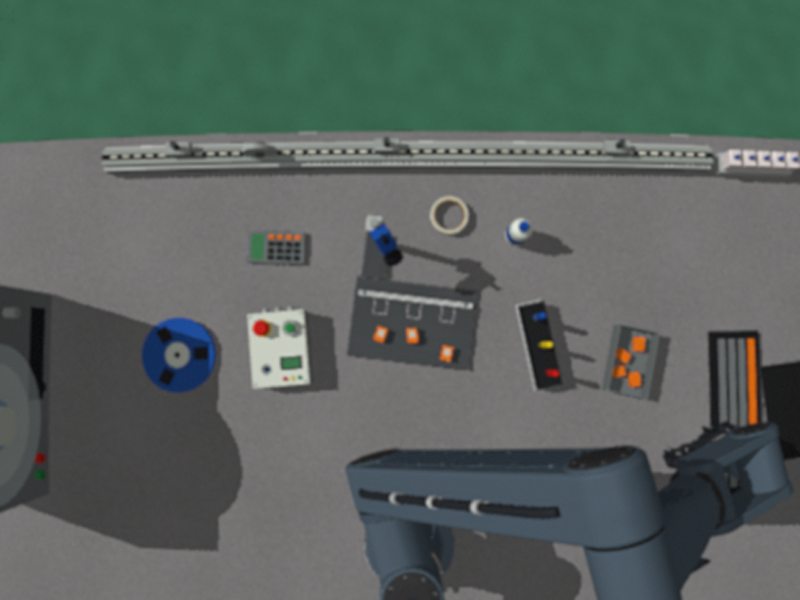

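```bash
cat > h.py <<'E'
import numpy as np, cv2
from scipy.spatial.transform import Rotation as R
from scipy.optimize import least_squares
from station import manip, eyes
def snap(n,k=1):
    s=eyes.snapshot(n); f=s["frame"].astype(float)
    for _ in range(k-1): f+=eyes.snapshot(n)["frame"]
    s["img"]=(f/k).astype(np.float32)[:,:,::-1].copy(); return s
def proj(s,P):
    P=np.asarray(P,float); sh=P.shape[:-1]
    c=P.reshape(-1,3)@R.from_rotvec(s["rvec"]).as_matrix().T+s["tvec"]
    a=c[:,:2]/c[:,2:]; a=a*(1+s["k1"]*(a**2).sum(1,keepdims=True))
    f=192/np.tan(np.radians(s["vfov"])/2)
    return (a*f+[s["cx"],s["cy"]]).reshape(sh+(2,))
def plane(s,uv,z):
    return least_squares(lambda p:proj(s,[p[0],p[1],z])-uv,[.6,0]).x
def tri(s1,u1,s2,u2):
    r=least_squares(lambda p:np.r_[proj(s1,p)-u1,proj(s2,p)-u2],[.6,0,.05]); return r.x,np.abs(r.fun).max()
def rect(s,c,w,h,z,mm):  # picture: up = +x world, left = +y world; c centre; w,h px
    j,i=np.meshgrid(np.arange(w),np.arange(h))
    X=c[0]-(i-h/2)*mm/1000; Y=c[1]-(j-w/2)*mm/1000
    m=proj(s,np.stack([X,Y,np.full_like(X,z)],-1)).astype(np.float32)
    return cv2.remap(s["img"],m[...,0],m[...,1],cv2.INTER_CUBIC)
def load():
    import pickle; return pickle.load(open("s.pkl","rb"))
E
python3 - <<'E'
from h import *; import pickle
S={n:snap(n,4) for n in("scene","top")}; pickle.dump(S,open("s.pkl","wb"))
k=.64
T=S["top"]; C=S["scene"]
for n,u in dict(plate=(415,325),relL=(381,334),relM=(412,335),relR=(447,353),teach=(266,369),ctrl=(279,349)).items(): print(n,plane(T,np.array(u)*k,.012))
print("stylus top",tri(T,np.array((546,344))*k,C,np.array((242,314))*k))
print("red top",tri(T,np.array((553,373))*k,C,np.array((220,297))*k),"teach",tri(T,np.array((266,369))*k,C,np.array((477,178))*k))
c=plane(T,np.array((415,325))*k,.012)
a=rect(T,c,400,600,.012,.6); b=rect(C,c,400,600,.012,.6)
# turn 600 tall->use 390mm? rotate so y row horizontal
a=rect(T,c,800,300,.032,.4*1.0); b=rect(C,c,800,300,.032,.4)
cv2.imwrite("pics/rect.png",np.vstack([a,b]).clip(0,255))
E
```

```text
plate [ 0.51933487 -0.01518563]
relL [0.49837926 0.06514782]
relM [ 0.49576509 -0.00798593]
relR [ 0.45300845 -0.09026255]
teach [0.41595887 0.33773381]
ctrl [0.46327174 0.30699282]
stylus top (array([ 0.46980558, -0.30488649,  0.11964836]), np.float64(0.9435025105095747))
red top (array([ 0.40643549, -0.31895437,  0.11776656]), np.float64(0.6882038581982215)) teach (array([0.41810305, 0.32875368, 0.05883262]), np.float64(0.3515582436186264))[ WARN:0@11.085] global loadsave.cpp:1063 imwrite_ Unsupported depth image for selected encoder is fallbacked to CV_8U.
```

View pics/rect.png

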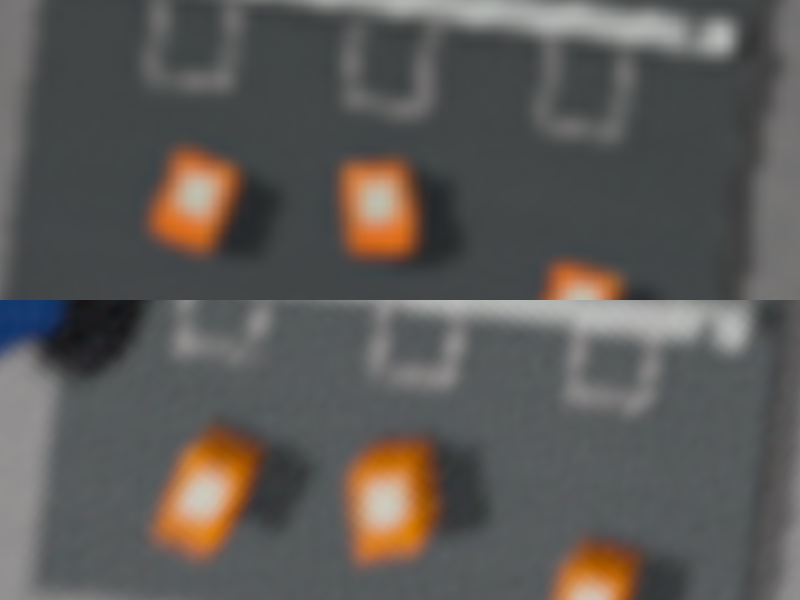

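```bash
cat > fit.py <<'E'
from h import *
SS=8
def render(s,hulls,box):
    x0,y0,x1,y1=box; m=np.zeros(((y1-y0)*SS,(x1-x0)*SS),np.uint8)
    for P in hulls:
        u=((proj(s,P)+.5-[x0,y0])*SS*16-8).astype(np.int32)
        cv2.fillConvexPoly(m,cv2.convexHull(u.reshape(-1,1,2)),255,shift=4)
    m=cv2.GaussianBlur(m.astype(np.float32)/255,(0,0),.8*SS)
    return cv2.resize(m,(x1-x0,y1-y0),interpolation=cv2.INTER_AREA)
def boxpts(l,w,z0,z1): return np.array([[a*l/2,b*w/2,z] for a in(-1,1) for b in(-1,1) for z in(z0,z1)])
def cyl(d,z0,z1): 
    t=np.arange(24)*np.pi/12; return np.array([[d/2*np.cos(a),d/2*np.sin(a),z] for a in t for z in(z0,z1)])
def pose(P,p):
    c,s=np.cos(p[2]),np.sin(p[2]); return np.c_[P[:,0]*c-P[:,1]*s+p[0],P[:,0]*s+P[:,1]*c+p[1],P[:,2]]
def orange(f):  # soft orangeness/red-ness 0..1
    return np.clip((f[...,2]-f[...,0])/110,0,1)
def fit(cams,score,P,p0,nyaw=True,pad=5):
    """cams list of snapshots; score(img)->soft mask; P hull in own frame"""
    n=3 if nyaw else 2
    data=[]
    for s in cams:
        u=proj(s,pose(P,p0)); b=np.r_[np.floor(u.min(0))-pad,np.ceil(u.max(0))+pad].astype(int)
        data.append((s,b,score(s["img"])[b[1]:b[3],b[0]:b[2]]))
    def cost(p):
        q=np.r_[p,[0]*(3-n)]; e=0
        for s,b,m in data:
            r=render(s,[pose(P,q)],b); A=np.c_[r.ravel(),np.ones(r.size)]
            k,res,_,_=np.linalg.lstsq(A,m.ravel(),rcond=None); e+=((A@k-m.ravel())**2).sum()
        return e
    from scipy.optimize import minimize
    sx=np.array([.006,.006,.25])[:n]; p0=np.array(p0)[:n]
    r=minimize(cost,p0,method="Nelder-Mead",options=dict(initial_simplex=np.vstack([p0]+[p0+np.eye(n)[i]*sx[i] for i in range(n)]),xatol=1e-4,fatol=1e-4))
    return r.x,r.fun
E
cat > m1.py <<'E'
from fit import *; np.set_printoptions(precision=4,suppress=True)
S=load();T,C=S["top"],S["scene"]
relay=lambda f:np.maximum(np.clip((f[...,2]-f[...,0])/110,0,1),np.clip((f[...,2]-110)/70,0,1))
yaws=[-.3,.05,-.1]
for g,y in zip([(.498,.062),(.496,-.01),(.455,-.09)],yaws):
    for nm,cs in(("both",[T,C]),("T",[T]),("C",[C])): print("relay",nm,*fit(cs,relay,boxpts(.034,.024,.015,.032),[*g,y],pad=4))
yel=lambda f:np.clip((np.minimum(f[...,2],f[...,1])-f[...,0]-20)/110,0,1)
red=lambda f:np.clip((f[...,2]-f[...,1]-20)/110,0,1); blu=lambda f:np.clip((f[...,0]-f[...,2]-20)/90,0,1)
for nm,sc,g in(("stylus",yel,(.465,-.305)),("red",red,(.41,-.318)),("blue",blu,(.53,-.29))):
    for cn,cs in(("both",[T,C]),("T",[T]),("C",[C])): print(nm,cn,*fit(cs,sc,cyl(.015,.05,.130),[*g],False))
wh=lambda f:np.clip((f.min(-1)-110)/60,0,1)
for cn,cs in(("both",[T,C]),("T",[T]),("C",[C])): print("ctrl",cn,*fit(cs,wh,boxpts(.17,.13,.06,.06),[.465,.31,0.],pad=6))
# plate lines
from scipy.optimize import minimize
def seg(a,b): return np.linspace(a,b,40)
L=[]
for y in(.08,0,-.08):
    for q in(-.0145,.0145): L.append(seg([.016,y+q,.012],[.046,y+q,.012]))
    L.append(seg([.0155,y-.014,.012],[.0155,y+.014,.012]))
    for q in(-.0145,.0145): pass
L=np.vstack(L)
g=lambda s:cv2.GaussianBlur(s["img"].min(-1),(0,0),.6)
def cost(p,cs):
    e=0
    for s in cs:
        G=g(s)
        def v(Q):
            m=proj(s,pose(Q,p)).astype(np.float32)[None]; return cv2.remap(G,m[...,0],m[...,1],cv2.INTER_CUBIC).mean()
        e-=v(L)
    return e
for cn,cs in(("both",[T,C]),("T",[T]),("C",[C])):
    b=min((minimize(cost,[x,y,-.075],args=(cs,),method="Nelder-Mead",options=dict(initial_simplex=[[x,y,-.075],[x+.005,y,-.075],[x,y+.005,-.075],[x,y,-.03]],xatol=1e-5,fatol=1e-3)) for x in(.51,.52,.53) for y in (-.02,-.01,0)),key=lambda r:r.fun)
    print("plate",cn,b.x,b.fun)
pl=b.x
for cn,cs in(("T",[T]),("C",[C])):
    print("plate silh",cn,*fit(cs,lambda f:np.clip(f.min(-1)/100,0,1),boxpts(.19,.29,.012,.012),[.52,-.012,-.075],pad=6))
E
python3 m1.py; python3 -c "
from h import *
s=manip.sense();print(R.from_quat(s['tool_rot']).as_matrix().round(3))"
```

```text
relay both [ 0.4976  0.0666 -0.335 ] 8.704471539083503
relay T [ 0.4992  0.0675 -0.3692] 3.6986914136217592
relay C [ 0.4967  0.0662 -0.3398] 3.144616739773451
relay both [ 0.4946 -0.0077  0.146 ] 8.515591270737637
relay T [ 0.496  -0.0069  0.1534] 4.95980752332259
relay C [ 0.4941 -0.0084  0.1686] 2.4290777526499987
relay both [ 0.4522 -0.0876 -0.2032] 19.896463135635237
relay T [ 0.4541 -0.0868 -0.215 ] 4.200409136778277
relay C [ 0.4508 -0.0878 -0.2061] 13.533251627126198
[[-0.901 -0.     0.433]
 [-0.433  0.    -0.901]
 [-0.    -1.    -0.   ]]Traceback (most recent call last):
  File "m1.py", line 10, in <module>
    for cn,cs in(("both",[T,C]),("T",[T]),("C",[C])): print(nm,cn,*fit(cs,sc,cyl(.015,.05,.130),[*g],False))
                                                                   ~~~^^^^^^^^^^^^^^^^^^^^^^^^^^^^^^^^^^^^^
  File "fit.py", line 22, in fit
    u=proj(s,pose(P,p0)); b=np.r_[np.floor(u.min(0))-pad,np.ceil(u.max(0))+pad].astype(int)
             ~~~~^^^^^^
  File "fit.py", line 14, in pose
    c,s=np.cos(p[2]),np.sin(p[2]); return np.c_[P[:,0]*c-P[:,1]*s+p[0],P[:,0]*s+P[:,1]*c+p[1],P[:,2]]
               ~^^^
IndexError: list index out of range
```

```bash
sed -i 's/\[\*g\],False/[*g,0.],False/' m1.py; python3 m1.py | grep -v relay; python3 - <<'E'
from fit import *
# height check of relay tops: triangulate white-label centroids
S=load();T,C=S["top"],S["scene"]
for g in[(.498,.0666),(.4946,-.0077),(.4522,-.0876)]:
    u=[]
    for s in(T,C):
        c=proj(s,[*g,.032]); x,y=np.round(c).astype(int); f=s["img"][y-5:y+6,x-5:x+6]
        w=np.clip(f[...,0]-90,0,None); j,i=np.meshgrid(range(x-5,x+6),range(y-5,y+6)); u.append([(w*j).sum()/w.sum(),(w*i).sum()/w.sum()])
    print(tri(T,u[0],C,u[1]))
E
```

```text
stylus both [ 0.4725 -0.3095] 5.27184860295852
stylus T [ 0.4723 -0.3072] 1.036484696641144
stylus C [ 0.4737 -0.3101] 3.1897741983476813
red both [ 0.4084 -0.3218] 5.328512271164788
red T [ 0.4083 -0.3208] 1.3313978870923786
red C [ 0.4104 -0.3226] 3.0979673963856698
blue both [ 0.5369 -0.2964] 5.734033821666748
blue T [ 0.5366 -0.2941] 1.3889987917951045
blue C [ 0.5375 -0.2969] 3.570551510902781
ctrl both [0.4666 0.3023 0.0791] 682.7943228879394
ctrl T [0.4657 0.3028 0.0922] 291.95503948688196
ctrl C [0.469  0.2983 0.0692] 383.9607153009387
plate both [ 0.5539 -0.0262 -0.1133] -245.11573791503906
plate T [ 0.5653 -0.0019 -0.1252] -118.02775573730469
plate C [ 0.551  -0.0253 -0.1258] -143.33140563964844
plate silh T [ 0.526  -0.0137 -0.1253] 102.54205260399002
plate silh C [ 0.5311 -0.0147 -0.1237] 263.6265181078056
(array([0.50106425, 0.06520035, 0.0323778 ]), np.float64(0.2803319350897482))
(array([ 0.49803322, -0.00742433,  0.0319332 ]), np.float64(0.3610943306200909))
(array([ 0.45534055, -0.08927906,  0.03974349]), np.float64(0.7245312764625851))
```

```bash
cat > plate.py <<'E'
from fit import *; np.set_printoptions(precision=4,suppress=True)
from scipy.optimize import minimize
S=load();T,C=S["top"],S["scene"]
def lines(o):
    L=[]
    for y in(.08,0,-.08):
        for q in(-1,1): L.append(np.linspace([.0155,y+q*(.0145+o),.012],[.044,y+q*(.0145+o),.012],30))
        L.append(np.linspace([.0155-o,y-.0145,.012],[.0155-o,y+.0145,.012],30))
    return np.vstack(L)
def cost(p,cs):
    e=0
    for s in cs:
        G=cv2.GaussianBlur(s["img"].min(-1),(0,0),.5)
        def v(Q):
            m=proj(s,pose(Q,p)).astype(np.float32)[None]; return cv2.remap(G,m[...,0],m[...,1],cv2.INTER_CUBIC).mean()
        e-=v(lines(0))-.5*v(lines(.006))-.5*v(lines(-.006))
    return e+ 1e6*max(0,abs(p[0]-.526)-.01)
for cn,cs in(("both",[T,C]),("T",[T]),("C",[C])):
    b=min((minimize(cost,[x,y,-.125],args=(cs,),method="Nelder-Mead",options=dict(initial_simplex=[[x,y,-.125],[x+.004,y,-.125],[x,y+.004,-.125],[x,y,-.10]],xatol=1e-5,fatol=1e-3)) for x in(.52,.526,.532) for y in (-.02,-.014,-.008)),key=lambda r:r.fun)
    print("plate",cn,b.x,b.fun)
    if cn=="both": pl=b.x
c=pose(np.array([[.015,0,0]]),pl)[0]
im=[]
for s in(T,C):
    a=rect(s,c[:2],800,300,.012,.4).clip(0,255).astype(np.uint8)
    for Q in [lines(0),np.linspace([.05,-.145,.012],[.05,.145,.012],30)]:
        for X,Y,_ in pose(Q,pl): cv2.circle(a,(int(400-(Y-c[1])*2500),int(150-(X-c[0])*2500)),1,(0,255,0),-1)
    im.append(a)
cv2.imwrite("pics/rect2.png",np.vstack(im))
# teach hole: dark spot in white
u=[]
for s in(T,C):
    c=proj(s,[.4175,.333,.06]); x,y=np.round(c).astype(int); k=7; f=s["img"][y-k:y+k+1,x-k:x+k+1].min(-1)
    w=np.clip(.65*np.percentile(f,80)-f,0,None); n,l,st,cc=cv2.connectedComponentsWithStats((w>0).astype(np.uint8))
    b=1+np.argmin(np.hypot(*(cc[1:]-k).T)) ; w=w*(l==b); j,i=np.meshgrid(range(x-k,x+k+1),range(y-k,y+k+1)); u.append([(w*j).sum()/w.sum(),(w*i).sum()/w.sum()]); print(c,u[-1],(l==b).sum(),plane(s,u[-1],.06))
print(tri(T,u[0],C,u[1]))
wh=lambda f:np.clip((f.min(-1)-110)/60,0,1)
for cn,s in(("T",T),("C",C)):
    f=s["img"]; red=np.clip(f[...,2]-1.5*f[...,1]-30,0,None); gr=np.clip(f[...,1]-1.3*f[...,2]-10,0,None)
    for nm,w,g,z in(("estop",red,(.515,.335),.085),("start",gr,(.51,.27),.079)):
        x,y=np.round(proj(s,[*g,z])).astype(int); k=7; a=w[y-k:y+k+1,x-k:x+k+1]; j,i=np.meshgrid(range(x-k,x+k+1),range(y-k,y+k+1))
        print(cn,nm,plane(s,[(a*j).sum()/a.sum(),(a*i).sum()/a.sum()],z))
E
python3 plate.py
```

```text
plate both [ 0.5229 -0.0085 -0.1255] -34.54509353637695
plate T [ 0.5235 -0.0072 -0.1236] -18.069995880126953
plate C [ 0.5221 -0.0095 -0.1268] -19.26993179321289
[168.7166 236.1238] [np.float64(170.29733069549874), np.float64(235.9232739087988)] 19 [0.4182 0.3273]
[305.7282 113.1345] [np.float64(299.0), np.float64(120.0)] 1 [0.4294 0.2908]
(array([0.4104, 0.325 , 0.0262]), np.float64(3.1314167955341077))
T estop [0.512  0.3374]
T start [0.5127 0.272 ]
C estop [0.5171 0.3307]
C start [0.5148 0.2678]
```

View pics/rect2.png

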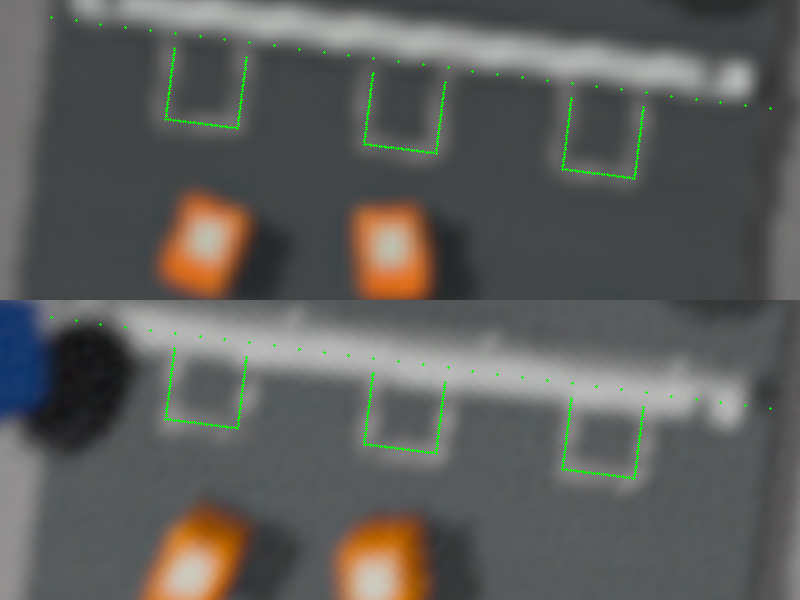

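```bash
cat > go.py <<'E'
# go.py: for waypoints "x,y,z[,psi]" print tool-frame shift (cm) and turn from the measured pose
import sys; from h import *
s=manip.sense(); M=R.from_quat(s["tool_rot"]).as_matrix(); psi=np.arctan2(M[1,2],M[0,2])
print("t %.2f tcp"%s["t"],s["tcp_pos"].round(4),"psi %.4f q6 %.2f gap %.3f F"%(psi,s["q"][5],s["finger_gap"]),s["force"].round(1))
p=psi
for a in sys.argv[1:]:
    v=[float(x) for x in a.split(",")]; p=v[3] if len(v)>3 else p
    print(a,(M.T@(np.array(v[:3])-s["tcp_pos"])*100).round(2).tolist(),round(psi-p,3))
E
python3 go.py .4522,-.0876,.20,-1.774 .4510,-.0880,.016,-1.774
```

```text
t 0.50 tcp [ 0.2706 -0.5633  0.2313] psi -1.1230 q6 -0.18 gap 1.001 F [ 0.3 -0.1  0.1]
.4522,-.0876,.20,-1.774 [-36.97, 3.13, -35.02] 0.651
.4510,-.0880,.016,-1.774 [-36.84, 21.53, -35.03] 0.651
```

```bash
python3 -m jog '[[[-37,2,-35],0.65],[[-37,2,-35],0.65],[[-37,2,-35],0.65],[[-37,2,-35],0.65],[[-37,2,-35],0.65],[[-37,2,-35],0.65],[[-37,2,-35],0.65],[[-37,2,-35],0.65],[[-37,2,-35],0.65],[[-37,2,-35],0.65],[[-37,2,-35],0.65],[[-37,2,-35],0.65],[[-37,2,-35],0.65],[[-37,2,-35],0.65],[[-36.9,10,-35],0.65],[[-36.9,14,-35],0.65],[[-36.9,14,-35],0.65]]' 5.0 25; python3 go.py .4510,-.0880,.016,-1.774
```

```text
t: 1.92
tcp_pos: [0.4523, -0.0897, 0.0906]
tool_rot: [-0.073, -0.703, 0.704, 0.07]
force: [1.1, -0.1, -0.4]
finger_gap: 0.585
t 1.92 tcp [ 0.4523 -0.0897  0.0906] psi -1.7734 q6 1.34 gap 0.585 F [ 1.1 -0.1 -0.4]
.4510,-.0880,.016,-1.774 [0.19, 7.46, -0.15] 0.001
```

```bash
python3 -m jog '[[[0.2,3,-0.15],0],[[0.2,5,-0.15],0],[[0.2,6.5,-0.15],0],[[0.2,7.4,-0.15],0],[[0.2,7.4,-0.15],0]]' 5.0 25; python3 -m jog '[[[0,0,0],0],[[0,0,0],0],[[0,0,0],0],[[0,0,0],0],[[0,0,0],0],[[0,0,0],0]]' 1.5 25; python3 go.py .4510,-.0880,.031,-1.6963 .535,-.0907,.031,-1.6963
```

```text
t: 2.33
tcp_pos: [0.4494, -0.0873, 0.0158]
tool_rot: [0.071, 0.704, -0.703, -0.073]
force: [0.3, -0.5, -1.2]
finger_gap: 0.58
t: 2.83
tcp_pos: [0.4507, -0.0866, 0.0183]
tool_rot: [-0.072, -0.703, 0.704, 0.07]
force: [0.0, -0.7, 6.8]
finger_gap: 0.272
t 2.83 tcp [ 0.4507 -0.0866  0.0183] psi -1.7726 q6 1.34 gap 0.272 F [ 0.  -0.7  6.8]
.4510,-.0880,.031,-1.6963 [-0.06, -1.27, 0.14] -0.076
.535,-.0907,.031,-1.6963 [-8.34, -1.25, -1.28] -0.076
```

```bash
python3 -m jog '[[[0,-1.0,0],0],[[0,-1.5,0.1],-0.03],[[-3,-1.5,-0.4],-0.076],[[-6,-1.5,-0.9],-0.076],[[-8.1,-1.5,-1.25],-0.076],[[-8.1,-1.5,-1.25],-0.076],[[-8.1,-1.5,-1.25],-0.076],[[-8.1,-1.5,-1.25],-0.076]]'; python3 go.py .5327,-.0904,.0195,-1.6963 .5446,-.0919,.0195,-1.6963
python3 - <<'E'
from h import *
s=snap("scene",1);t=snap("top",1)
a=rect(s,[.52,-.03],400,300,.032,.6); b=rect(t,[.52,-.03],400,300,.032,.6)
cv2.imwrite("pics/a1.png",np.hstack([a,b]).clip(0,255).astype(np.uint8))
E
```

```text
t: 3.5
tcp_pos: [0.5304, -0.0895, 0.0324]
tool_rot: [0.044, 0.706, -0.705, -0.045]
force: [1.2, 0.8, -0.8]
finger_gap: 0.276
t 3.50 tcp [ 0.5304 -0.0895  0.0324] psi -1.6966 q6 1.32 gap 0.276 F [ 1.2  0.8 -0.8]
.5327,-.0904,.0195,-1.6963 [-0.24, 1.29, 0.06] -0.0
.5446,-.0919,.0195,-1.6963 [-1.44, 1.29, 0.06] -0.0
```

View pics/a1.png

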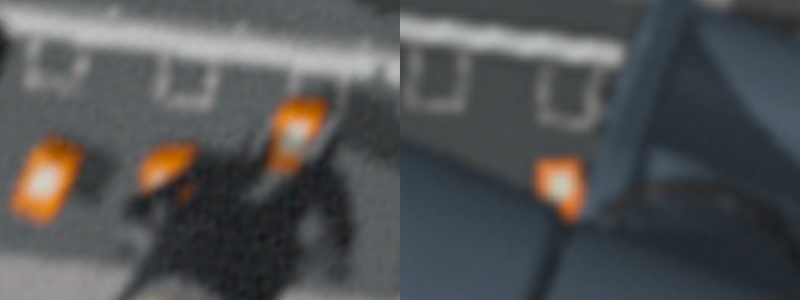

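```bash
python3 -m jog '[[[-0.1,0.8,0.05],0],[[-0.2,1.3,0.05],0],[[-0.6,1.35,0.05],0],[[-0.9,1.35,0.05],0],[[-1.1,1.35,0.05],0],[[-1.1,1.35,0.05],0]]'; python3 -m jog '[[[-0.15,0,0],0],[[-0.3,0,0],0],[[-0.3,0,0],0]]';python3 -m jog '[[[-0.15,0,0],0],[[-0.3,0,0],0],[[-0.3,0,0],0]]'
```

```text
t: 4.1
tcp_pos: [0.5434, -0.0924, 0.0184]
tool_rot: [-0.045, -0.706, 0.706, 0.044]
force: [-0.2, -0.1, 0.7]
finger_gap: 0.273
t: 4.35
tcp_pos: [0.5447, -0.0922, 0.0184]
tool_rot: [0.044, 0.706, -0.706, -0.045]
force: [-1.5, -0.8, -0.4]
finger_gap: 0.274
t: 4.6
tcp_pos: [0.5448, -0.092, 0.0183]
tool_rot: [0.041, 0.706, -0.705, -0.047]
force: [-6.8, -1.6, 3.6]
finger_gap: 0.276
```

```bash
python3 -m jog '[[[-0.15,0,0],0],[[-0.15,0,0],0],[[0.05,0,0],0],[[0.05,0,0],0]]';python3 -m jog '[[[0,0,0],0],[[0,0,0],0],[[0,0,0],0],[[0,0,0],0]]' 3.6;python3 -m jog '[[[0,-2,0],0],[[0,-5,0],0],[[0,-5,0],0]]' 4.6; python3 go.py .4935,-.0079,.062,-1.4248 .4935,-.0079,.019,-1.4248
```

```text
t: 4.93
tcp_pos: [0.5448, -0.092, 0.0183]
tool_rot: [0.042, 0.706, -0.705, -0.047]
force: [-6.4, -0.6, 1.9]
finger_gap: 0.27
t: 5.27
tcp_pos: [0.5493, -0.093, 0.0191]
tool_rot: [-0.045, -0.706, 0.706, 0.044]
force: [-0.0, -0.2, -0.3]
finger_gap: 0.425
t: 5.52
tcp_pos: [0.5517, -0.0938, 0.0729]
tool_rot: [-0.048, -0.705, 0.707, 0.041]
force: [0.3, -0.6, 0.1]
finger_gap: 0.542
t 5.52 tcp [ 0.5517 -0.0938  0.0729] psi -1.6967 q6 1.33 gap 0.542 F [ 0.3 -0.6  0.1]
.4935,-.0079,.062,-1.4248 [6.87, 1.01, -7.8] -0.272
.4935,-.0079,.019,-1.4248 [6.9, 5.31, -7.81] -0.272
```

```bash
python3 -m jog '[[[2.5,0,-3],-0.1],[[5,0,-6],-0.2],[[6.9,0,-7.8],-0.28],[[6.9,0,-7.8],-0.28],[[6.9,0,-7.8],-0.28],[[6.9,3,-7.8],-0.28],[[6.9,4.8,-7.8],-0.28],[[6.9,5.4,-7.8],-0.28],[[6.9,5.4,-7.8],-0.28]]' 4.8; python3 -m jog '[[[0,0,0],0],[[0,0,0],0],[[0,0,0],0],[[0,0,0],0],[[0,0,0],0],[[0,0,0],0]]' 1.5 25; python3 go.py .5427,-.0109,.032,-1.6963 .5556,-.0126,.0185,-1.6963
```

```text
t: 6.27
tcp_pos: [0.4902, -0.0076, 0.0134]
tool_rot: [-0.054, 0.705, -0.705, 0.053]
force: [1.1, -0.4, 0.4]
finger_gap: 0.565
t: 6.77
tcp_pos: [0.4902, -0.0069, 0.0156]
tool_rot: [0.054, -0.705, 0.705, -0.055]
force: [-0.7, -0.6, 5.1]
finger_gap: 0.273
t 6.77 tcp [ 0.4902 -0.0069  0.0156] psi -1.4170 q6 1.17 gap 0.273 F [-0.7 -0.6  5.1]
.5427,-.0109,.032,-1.6963 [-5.13, -1.64, 1.2] 0.279
.5556,-.0126,.0185,-1.6963 [-6.38, -0.28, 1.56] 0.279
```

```bash
python3 -m jog '[[[0,-1.0,0],0],[[0,-1.5,0.3],0.1],[[-2,-1.5,0.8],0.2],[[-4.7,-1.5,1.1],0.279],[[-4.7,-1.5,1.1],0.279],[[-4.7,-1.5,1.1],0.279],[[-4.7,-1.5,1.1],0.279]]'; python3 go.py .5387,-.0105,.0157,-1.6963 .5506,-.0120,.0157,-1.6963
```

```text
t: 7.35
tcp_pos: [0.5367, -0.0101, 0.03]
tool_rot: [0.043, 0.706, -0.706, -0.045]
force: [0.3, 0.4, -0.5]
finger_gap: 0.272
t 7.35 tcp [ 0.5367 -0.0101  0.03  ] psi -1.6951 q6 1.47 gap 0.272 F [ 0.3  0.4 -0.5]
.5387,-.0105,.0157,-1.6963 [-0.21, 1.43, 0.02] 0.001
.5506,-.0120,.0157,-1.6963 [-1.41, 1.43, 0.02] 0.001
```

```bash
python3 -m jog '[[[-0.1,0.8,0],0],[[-0.2,1.4,0],0],[[-0.6,1.45,0],0],[[-0.9,1.45,0],0],[[-1.2,1.45,0],0],[[-1.2,1.45,0],0]]'; python3 -m jog '[[[-0.15,0,0],0],[[-0.3,0,0],0],[[-0.3,0,0],0]]';python3 -m jog '[[[-0.15,0,0],0],[[-0.3,0,0],0],[[-0.3,0,0],0]]'
```

```text
t: 7.85
tcp_pos: [0.5488, -0.0118, 0.0148]
tool_rot: [0.044, 0.706, -0.706, -0.045]
force: [-0.1, -0.7, -0.9]
finger_gap: 0.272
t: 8.1
tcp_pos: [0.553, -0.0124, 0.015]
tool_rot: [-0.044, -0.706, 0.706, 0.044]
force: [-0.7, -0.0, -0.3]
finger_gap: 0.272
t: 8.35
tcp_pos: [0.5533, -0.0123, 0.0148]
tool_rot: [0.042, 0.706, -0.706, -0.046]
force: [-4.8, -0.1, 1.5]
finger_gap: 0.273
```

```bash
python3 -m jog '[[[-0.15,0,0],0],[[-0.15,0,0],0],[[0.05,0,0],0],[[0.05,0,0],0]]';python3 -m jog '[[[0,0,0],0],[[0,0,0],0],[[0,0,0],0],[[0,0,0],0]]' 3.6;python3 -m jog '[[[0,-2,0],0],[[0,-5,0],0],[[0,-5,0],0]]' 4.6; python3 go.py .4955,.0676,.062,-1.916 .4955,.0676,.018,-1.916
```

```text
t: 8.68
tcp_pos: [0.5533, -0.0123, 0.0149]
tool_rot: [0.043, 0.706, -0.706, -0.045]
force: [-4.4, 0.6, 1.1]
finger_gap: 0.273
t: 9.02
tcp_pos: [0.5566, -0.0129, 0.0156]
tool_rot: [-0.045, -0.706, 0.706, 0.043]
force: [1.3, -0.7, -0.2]
finger_gap: 0.424
t: 9.27
tcp_pos: [0.5588, -0.0132, 0.0694]
tool_rot: [-0.048, -0.705, 0.706, 0.041]
force: [0.7, -0.1, 1.1]
finger_gap: 0.539
t 9.27 tcp [ 0.5588 -0.0132  0.0694] psi -1.6958 q6 1.47 gap 0.539 F [ 0.7 -0.1  1.1]
.4955,.0676,.062,-1.916 [7.3, 0.67, -7.23] 0.22
.4955,.0676,.018,-1.916 [7.34, 5.07, -7.23] 0.22
```

```bash
python3 -m jog '[[[2.5,0,-2.5],0.1],[[5,0,-5],0.2],[[7.1,0,-7.2],0.22],[[7.1,0,-7.2],0.22],[[7.1,0,-7.2],0.22],[[7.1,3,-7.2],0.22],[[7.1,4.5,-7.2],0.22],[[7.1,4.9,-7.2],0.22],[[7.1,4.9,-7.2],0.22]]' 4.8; python3 -m jog '[[[0,0,0],0],[[0,0,0],0],[[0,0,0],0],[[0,0,0],0],[[0,0,0],0],[[0,0,0],0]]' 1.5 25; python3 -m jog '[[[0,-1,0],0],[[0,-1.5,0],0],[[0,-1.5,0],-0.1],[[0,-1.5,0],-0.22],[[0,-1.5,0],-0.22]]'; python3 go.py .5506,.0686,.032,-1.6963 .5625,.0671,.0185,-1.6963
```

```text
t: 10.02
tcp_pos: [0.4943, 0.067, 0.0153]
tool_rot: [-0.122, -0.697, 0.697, 0.122]
force: [0.7, -0.9, -0.0]
finger_gap: 0.562
t: 10.52
tcp_pos: [0.4944, 0.0675, 0.0171]
tool_rot: [0.122, 0.697, -0.697, -0.121]
force: [0.2, -1.1, 5.0]
finger_gap: 0.276
t: 10.93
tcp_pos: [0.4937, 0.0678, 0.032]
tool_rot: [0.044, 0.706, -0.706, -0.043]
force: [-1.2, 0.5, -0.1]
finger_gap: 0.274
t 10.93 tcp [0.4937 0.0678 0.032 ] psi -1.6939 q6 1.61 gap 0.274 F [-1.2  0.5 -0.1]
.5506,.0686,.032,-1.6963 [-5.64, -0.0, -0.78] 0.002
.5625,.0671,.0185,-1.6963 [-6.84, 1.35, -0.77] 0.002
```

```bash
python3 -m jog '[[[-3,0,-0.4],0],[[-5.5,0,-0.77],0],[[-5.5,0,-0.77],0],[[-5.5,0,-0.77],0],[[-5.5,1,-0.77],0],[[-5.6,1.5,-0.77],0],[[-6.0,1.55,-0.77],0],[[-6.4,1.55,-0.77],0],[[-6.6,1.55,-0.77],0],[[-6.6,1.55,-0.77],0]]'; python3 -m jog '[[[-0.15,0,0],0],[[-0.3,0,0],0],[[-0.3,0,0],0]]';python3 -m jog '[[[-0.15,0,0],0],[[-0.3,0,0],0],[[-0.3,0,0],0]]'
```

```text
t: 11.77
tcp_pos: [0.555, 0.0677, 0.0157]
tool_rot: [0.041, 0.706, -0.706, -0.048]
force: [-6.9, 1.6, 10.5]
finger_gap: 0.275
t: 12.02
tcp_pos: [0.5559, 0.0676, 0.0157]
tool_rot: [0.04, 0.706, -0.706, -0.049]
force: [-7.2, 1.1, 13.1]
finger_gap: 0.273
t: 12.27
tcp_pos: [0.5603, 0.0671, 0.0157]
tool_rot: [0.041, 0.706, -0.706, -0.048]
force: [-6.9, 0.8, 11.1]
finger_gap: 0.272
```

```bash
python3 -m jog '[[[0,-0.2,0],0],[[0,-0.2,0],0],[[0,-0.2,0],0]]'; python3 -m jog '[[[-0.1,0,0],0],[[-0.1,0,0],0],[[-0.1,0,0],0]]'
```

```text
t: 12.52
tcp_pos: [0.5639, 0.0666, 0.0171]
tool_rot: [0.043, 0.706, -0.706, -0.046]
force: [-3.1, 1.0, 0.2]
finger_gap: 0.276
t: 12.77
tcp_pos: [0.5639, 0.0666, 0.017]
tool_rot: [0.042, 0.706, -0.706, -0.047]
force: [-5.8, -0.4, 3.0]
finger_gap: 0.275
```

Contact with the fence. Release, withdraw clear of the views and check.

```bash
python3 -m jog '[[[-0.1,0,0],0],[[-0.1,0,0],0],[[0.1,0,0],0],[[0.1,0,0],0]]';python3 -m jog '[[[0,0,0],0],[[0,0,0],0],[[0,0,0],0],[[0,0,0],0]]' 3.6;python3 -m jog '[[[0,-2,0],0],[[0,-5,0],0],[[0,-9,0],0],[[0,-13,0],0],[[4,-13,4],0],[[8,-13,8],0],[[8,-13,12],0],[[8,-13,16],0],[[8,-13,20],0],[[8,-13,24],0],[[8,-13,28],0],[[8,-13,32],0],[[8,-13,36],0],[[8,-13,36],0]]' 5; python3 go.py .47,-.309,.2,3.0
python3 - <<'E'
from fit import *;import pickle
S={n:snap(n,4) for n in("scene","top")}; pickle.dump(S,open("s2.pkl","wb"))
pl=[.5229,-.0085,-.1255]
im=[]
for n in("top","scene"):
    a=rect(S[n],[.545,-.0125],800,300,.012,.35).clip(0,255).astype(np.uint8); im.append(a)
cv2.imwrite("pics/a2.png",np.vstack(im))
relay=lambda f:np.maximum(np.clip((f[...,2]-f[...,0])/110,0,1),np.clip((f[...,2]-130)/70,0,1))
T,C=S["top"],S["scene"]; np.set_printoptions(precision=4,suppress=True)
orng=lambda f:np.clip((f[...,2]-f[...,0])/110,0,1)
for y in(.08,0,-.08):
    g=pose(np.array([[.033,y,0]]),pl)[0]
    for cn,cs in(("T",[T]),("C",[C])):
        p,f=fit(cs,orng,boxpts(.034,.024,.015,.032),[g[0],g[1],-.1255],pad=2)
        c,sn=np.cos(pl[2]),np.sin(pl[2]); d=p[:2]-pl[:2]; print(y,cn,"plate frame",c*d[0]+sn*d[1],-sn*d[0]+c*d[1],"yaw",p[2]-pl[2],f)
E
```

```text
t: 13.1
tcp_pos: [0.5639, 0.0666, 0.017]
tool_rot: [0.043, 0.706, -0.706, -0.046]
force: [-3.6, 0.3, -0.5]
finger_gap: 0.274
t: 13.43
tcp_pos: [0.5674, 0.0661, 0.0181]
tool_rot: [-0.045, -0.706, 0.706, 0.043]
force: [0.3, 0.1, 0.0]
finger_gap: 0.42
t: 14.6
tcp_pos: [0.4426, -0.2883, 0.1486]
tool_rot: [-0.048, -0.703, 0.708, 0.044]
force: [1.1, -0.2, -0.3]
finger_gap: 0.585
t 14.60 tcp [ 0.4426 -0.2883  0.1486] psi -1.7005 q6 0.91 gap 0.585 F [ 1.1 -0.2 -0.3]
.47,-.309,.2,3.0 [-3.01, -5.11, 1.73] -4.701
0.08 T plate frame 0.03458542645417428 0.08059195309206348 yaw -0.0002770214452807729 6.89014451558948
0.08 C plate frame 0.03054265914307284 0.079923137240246 yaw 0.10117055451275485 7.411972355214859
0 T plate frame 0.03457722150643816 0.0013435394724253136 yaw 0.03663862778094709 7.3937354813503555
0 C plate frame 0.02985710226083111 0.0004494116021650659 yaw 0.08245267259359187 8.124740422633195
-0.08 T plate frame 0.034568636536657496 -0.07913151267283301 yaw 0.006048280929020711 7.556021815452086
-0.08 C plate frame 0.03002986261207905 -0.08015397761225745 yaw 0.09322183053888768 9.257337508110455
```

View pics/a2.png

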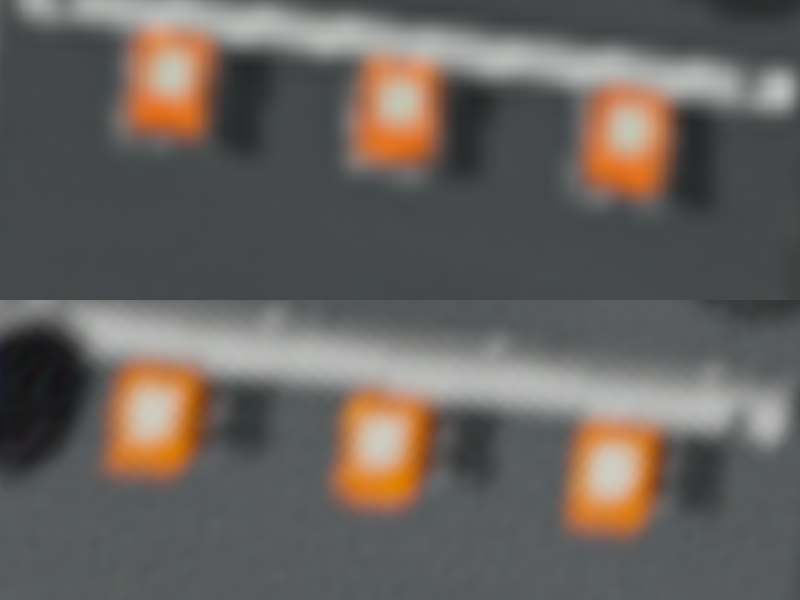

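```bash
python3 go.py .4725,-.3092,.150,-1.376 .4725,-.3092,.082,-1.376; python3 -m jog '[[[-1.5,-0.5,1],-0.12],[[-2.7,-0.5,2.5],-0.24],[[-2.7,-0.5,2.5],-0.324],[[-2.7,-0.5,2.5],-0.324],[[-2.7,-0.5,2.5],-0.324]]' 5; python3 go.py .4725,-.3092,.150,-1.376 .4725,-.3092,.082,-1.376
```

```text
t 15.00 tcp [ 0.4418 -0.279   0.1478] psi -1.6937 q6 0.92 gap 0.580 F [-0.1 -0.1  1.4]
.4725,-.3092,.150,-1.376 [-3.42, -0.22, 2.62] -0.318
.4725,-.3092,.082,-1.376 [-3.42, 6.58, 2.63] -0.318
t: 15.42
tcp_pos: [0.4653, -0.3075, 0.1526]
tool_rot: [-0.07, 0.704, -0.703, 0.07]
force: [0.6, 0.2, -0.5]
finger_gap: 0.585
t 15.42 tcp [ 0.4653 -0.3075  0.1526] psi -1.3727 q6 0.59 gap 0.585 F [ 0.6  0.2 -0.5]
.4725,-.3092,.150,-1.376 [-0.68, 0.26, 0.31] 0.003
.4725,-.3092,.082,-1.376 [-0.68, 7.06, 0.31] 0.003
```

```bash
python3 -m jog '[[[-0.7,0,0.3],0],[[-0.7,2,0.3],0],[[-0.7,4,0.3],0],[[-0.7,6,0.3],0],[[-0.7,7,0.3],0],[[-0.7,7,0.3],0]]' 5; python3 -m jog '[[[0,0,0],0],[[0,0,0],0],[[0,0,0],0],[[0,0,0],0],[[0,0,0],0],[[0,0,0],0],[[0,0,0],0],[[0,0,0],0]]' 0.5 40; python3 go.py .4725,-.3092,.082
```

```text
t: 15.92
tcp_pos: [0.4717, -0.3088, 0.0806]
tool_rot: [-0.071, 0.705, -0.702, 0.069]
force: [-0.7, 0.6, 0.2]
finger_gap: 0.585
t: 16.58
tcp_pos: [0.473, -0.3103, 0.0837]
tool_rot: [-0.07, 0.704, -0.704, 0.07]
force: [-0.5, 2.9, 6.2]
finger_gap: 0.168
t 16.58 tcp [ 0.473  -0.3103  0.0837] psi -1.3723 q6 0.59 gap 0.168 F [-0.5  2.9  6.2]
.4725,-.3092,.082 [0.03, 0.17, -0.11] 0.0
```

```bash
python3 -m jog '[[[0,-1,0],0],[[0,-3,0],0],[[0,-5,0],0],[[0,-8,0],0],[[0,-11,0],0],[[0,-14,0],0],[[0,-14,0],0]]'; python3 go.py .4185,.3275,.20; 
```

```text
t: 17.17
tcp_pos: [0.4759, -0.314, 0.2298]
tool_rot: [0.067, -0.699, 0.708, -0.073]
force: [0.4, -0.6, 0.9]
finger_gap: 0.168
t 17.17 tcp [ 0.4759 -0.314   0.2298] psi -1.3718 q6 0.59 gap 0.168 F [ 0.4 -0.6  0.9]
.4185,.3275,.20 [-7.04, 2.22, -64.05] 0.0
```

```bash
python3 -m jog '[[[0,0,-2],0],[[0,0,-5],0],[[-0.5,0,-9],0],[[-1,0,-13],0],[[-1.5,0,-17],0],[[-2,0,-21],0],[[-2.5,0,-25],0],[[-3,0,-29],0],[[-3.5,0,-33],0],[[-4,0,-37],0],[[-4.5,0,-41],0],[[-5,0,-45],0],[[-5.5,0,-49],0],[[-6,0,-53],0],[[-6.5,0,-57],0],[[-7,1,-60],0],[[-7,2,-62],0],[[-7,2.5,-63.5],0],[[-7,2.5,-63.7],0],[[-7,2.5,-63.7],0]]'; python3 -m jog '[[[0,0,0],0],[[0,0,0],0],[[0,0,0],0],[[0,0,0],0]]'; python3 go.py .4185,.3275,.1557; python3 - <<'E'
from h import *;import pickle
S={n:snap(n,4) for n in("scene","top")}; pickle.dump(S,open("s3.pkl","wb"))
C,T=S["scene"],S["top"]
im=[]
for s,c in((C,[305,115]),(T,[170,228])):
    x,y=c; im.append(cv2.resize(s["img"][y-30:y+30,x-20:x+20],(400,600),interpolation=cv2.INTER_CUBIC))
cv2.imwrite("pics/a3.png",np.hstack(im).clip(0,255).astype(np.uint8))
E
```

```text
t: 18.83
tcp_pos: [0.4154, 0.328, 0.1975]
tool_rot: [0.071, -0.703, 0.704, -0.071]
force: [-0.5, 0.1, -0.0]
finger_gap: 0.162
t: 19.17
tcp_pos: [0.4162, 0.3268, 0.1983]
tool_rot: [-0.069, 0.704, -0.704, 0.07]
force: [0.2, 0.5, -0.2]
finger_gap: 0.164
t 19.17 tcp [0.4162 0.3268 0.1983] psi -1.3736 q6 1.83 gap 0.164 F [ 0.2  0.5 -0.2]
.4185,.3275,.1557 [-0.24, 4.26, -0.02] 0.0
```

View pics/a3.png

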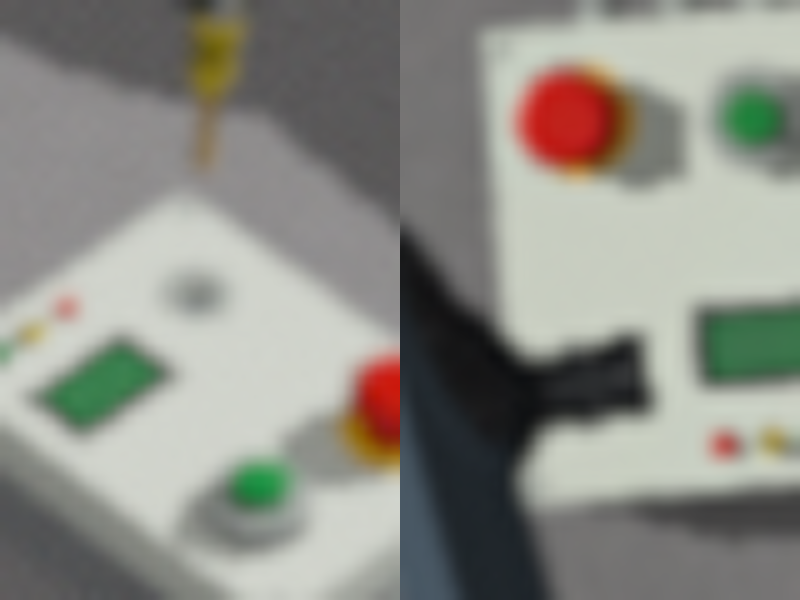

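```bash
python3 - <<'E'
from h import *;import pickle
S=pickle.load(open("s3.pkl","rb"));C=S["scene"]; np.set_printoptions(precision=4,suppress=True)
f=lambda u,v:np.array([285+u/10-.45,85+v/10-.45])
print("hole C",plane(C,f(197,293),.06))
print("hole T",plane(load()["top"],np.array((266,369))*.64-.2,.06),"tri",tri(load()["top"],[170.3,235.9],C,f(197,293)))
tcp=np.array([.4162,.3268]); zt=.1983-.0787
for z in(zt,zt+.04,zt+.06): print("pred px in crop",(proj(C,[*tcp,z])+.45-[285,85])*10)
print("tip C at zt",plane(C,f(205,169),zt))
# refine hole: ring center in C by grayness deficit vs panel
g=C["img"].min(-1)[107:122,296:314]; w=np.clip(np.percentile(g,85)*.9-g,0,None)
n,l,st,cc=cv2.connectedComponentsWithStats((w>0).astype(np.uint8)); b=l[int(114-107),int(304-296)]
j,i=np.meshgrid(range(296,314),range(107,122)); w=w*(l==b); print(b,(l==b).sum(),[(w*j).sum()/w.sum(),(w*i).sum()/w.sum()],plane(C,[(w*j).sum()/w.sum(),(w*i).sum()/w.sum()],.06))
E
```

```text
hole C [0.4171 0.3263]
hole T [0.4181 0.3282] tri (array([0.4179, 0.3265, 0.0606]), np.float64(0.20862621651633617))
pred px in crop [208.6151 168.2509]
pred px in crop [217.0854  82.1097]
pred px in crop [221.4172  37.8806]
tip C at zt [0.4157 0.3255]
3 29 [np.float64(304.2631578947368), np.float64(114.0020156774916)] [0.4177 0.3258]
```

```bash
python3 -m jog '[[[-0.2,1,0],0],[[-0.2,3,0],0],[[-0.2,4.5,0],0],[[-0.2,5.2,0],0],[[-0.2,5.2,0],0],[[-0.2,5.2,0],0],[[-0.2,5.2,0],0]]';  python3 go.py .418,.3273,.1267; python3 - <<'E'
from h import *;import pickle
C=snap("scene",4)
x,y=305,110; cv2.imwrite("pics/a4.png",cv2.resize(C["img"][y-20:y+20,x-25:x+25],(750,600),interpolation=cv2.INTER_CUBIC).clip(0,255).astype(np.uint8))
p=manip.sense()["tcp_pos"]; print("tip px pred in crop",(proj(C,[p[0],p[1],p[2]-.0787])+.45-[280,90])*15,"hole",(proj(C,[.4175,.326,.06])+.45-[280,90])*15)
E
```

```text
t: 20.15
tcp_pos: [0.4182, 0.3284, 0.1463]
tool_rot: [-0.07, 0.704, -0.703, 0.071]
force: [-0.7, 0.5, -0.2]
finger_gap: 0.163
t 20.15 tcp [0.4182 0.3284 0.1463] psi -1.3720 q6 1.83 gap 0.163 F [-0.7  0.5 -0.2]
.418,.3273,.1267 [0.04, 1.96, 0.11] 0.0
tip px pred in crop [382.02459563 339.40583954] hole [370.74073341 366.0813915 ]
```

View pics/a4.png

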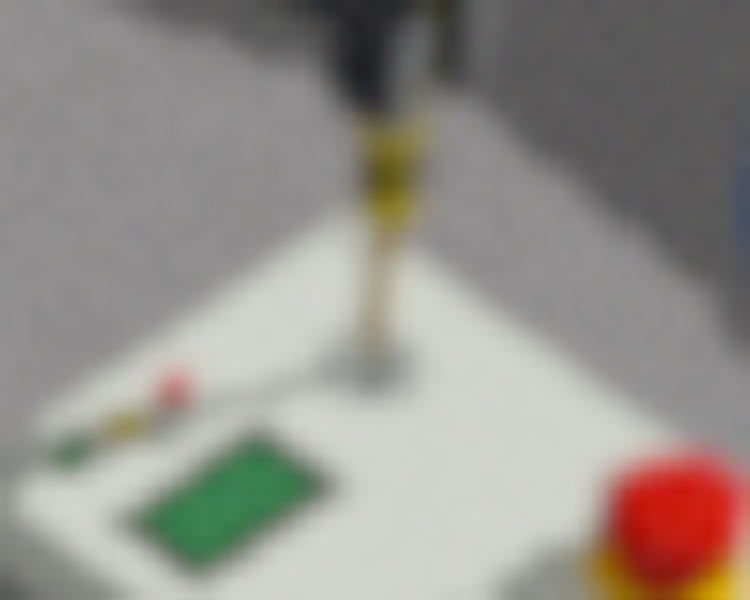

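```bash
python3 -m jog '[[[0,0.6,0.05],0],[[0,1.2,0.05],0],[[0,1.2,0.05],0]]'; python3 -m jog '[[[0,0.4,0],0],[[0,0.7,0],0],[[0,0.7,0],0],[[0,0.7,0],0]]'; python3 -m jog '[[[0,0.2,0],0],[[0,0.3,0],0],[[0,0.3,0],0],[[0,0.3,0],0]]'; python3 go.py
```

```text
t: 20.6
tcp_pos: [0.4169, 0.3271, 0.1327]
tool_rot: [0.071, -0.703, 0.704, -0.069]
force: [0.2, 0.5, -1.0]
finger_gap: 0.166
t: 20.93
tcp_pos: [0.4178, 0.3276, 0.1268]
tool_rot: [0.07, -0.704, 0.704, -0.07]
force: [-1.3, -0.1, 0.1]
finger_gap: 0.164
t: 21.27
tcp_pos: [0.4178, 0.3277, 0.124]
tool_rot: [-0.07, 0.704, -0.704, 0.07]
force: [-1.2, -0.8, 3.4]
finger_gap: 0.164
t 21.27 tcp [0.4178 0.3277 0.124 ] psi -1.3719 q6 1.83 gap 0.164 F [-1.2 -0.8  3.4]
```

```bash
for i in 1; do python3 -m jog '[[[0,0.2,0],0],[[0,0.3,0],0],[[0,0.3,0],0],[[0,0.3,0],0]]'; done; python3 -m jog '[[[0,0.2,0],0],[[0,0.2,0],0],[[0,0.2,0],0]]'; python3 -m jog '[[[0,0.2,0],0],[[0,0.2,0],0],[[0,0.2,0],0]]'
```

```text
t: 21.6
tcp_pos: [0.418, 0.3278, 0.1215]
tool_rot: [-0.07, 0.704, -0.703, 0.071]
force: [-0.6, -0.9, 8.1]
finger_gap: 0.164
t: 21.85
tcp_pos: [0.4184, 0.328, 0.1211]
tool_rot: [-0.069, 0.704, -0.703, 0.071]
force: [-2.3, -1.0, 18.7]
finger_gap: 0.161
t: 22.1
tcp_pos: [0.4196, 0.3284, 0.1205]
tool_rot: [-0.068, 0.704, -0.703, 0.072]
force: [-2.6, -2.1, 27.5]
finger_gap: 0.163
```

```bash
python3 -m jog '[[[0,-0.15,0],0],[[0,-0.3,0],0],[[0,-0.3,0],0],[[0,-0.3,0],0],[[0,-0.3,0],0]]'; python3 -m jog '[[[0,0,0],0],[[0,0,0],0],[[0,0,0],0]]'
```

```text
t: 22.52
tcp_pos: [0.4189, 0.3281, 0.1211]
tool_rot: [-0.069, 0.704, -0.703, 0.071]
force: [-0.6, -0.6, 9.9]
finger_gap: 0.17
t: 22.77
tcp_pos: [0.4189, 0.3281, 0.1211]
tool_rot: [-0.069, 0.704, -0.703, 0.071]
force: [-1.0, -0.8, 10.5]
finger_gap: 0.16
```

```bash
python3 - <<'E'
from h import *
C=snap("scene",4);T=snap("top",2)
a=cv2.resize(C["img"][85:135,280:330],(500,500),interpolation=cv2.INTER_CUBIC); b=rect(C,[.545,-.0125],300,250,.012,1.0); d=rect(T,[.545,-.0125],300,250,.012,1.0)
cv2.imwrite("pics/a5.png",np.hstack([a,np.vstack([b,d])]).clip(0,255).astype(np.uint8)); s=manip.sense(); print(s["t"],s["force"],s["finger_gap"],s["tcp_pos"])
E
```

```text
23.0667 [-0.34529595 -0.52950627  9.99532913] 0.16401184042115433 [0.41891936 0.32811177 0.12109442]
```

View pics/a5.png

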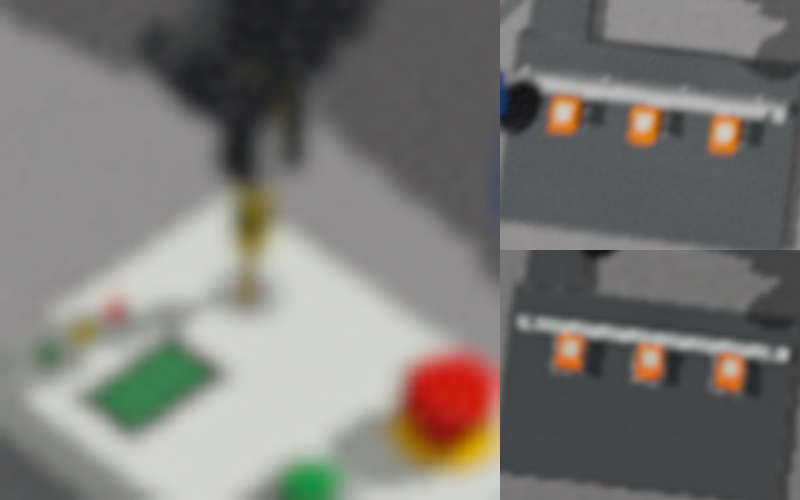

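The crop shows the brass tip down in the ringed hole (about 245,295). The three relays still stand in a row against the fence in both views. I'm handing the job in.

```bash
python3 -c "
from station import workorder,manip
print(workorder.sign_off()); s=manip.sense(); print(s['t'],s['force'],s['finger_gap'])"
```

```text
the job is handed in; nothing more can be done
None
the job is handed in; nothing more can be done
```

I set the three relays on the outlined places, each pushed against the fence until I felt 5–7 N. I then took the yellow stylus and pressed teach through the ringed hole. I handed the job in at about 23 s of the 72 s limit, still gripping the stylus and holding the button down.

**Row:**
- The top camera puts the relays along the row within about 1.5 mm of their places. They are equally deep against the fence, to within 0.1 mm.
- Their yaw in that view is within 0.04 rad of square. The scene camera's fits read about 0.09 rad on all three and 3 mm shallower in depth. I took that as a bias of that view, because it is nearly the same for each relay, but I did not prove it.
- In the last pictures from both cameras the row was still in place.

**Teach button:**
- The force rose along the spring and then met a hard stop, with the tip at about 43 mm above the table, as expected for fully down.
- It was steady at 10 N when I handed in; 5 N is needed. My last steps overshot: the force reached about 27 N at the stop for a moment before I eased back.

I did not go near the green start button or move anything else. I checked neither separately at the end.

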